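Find the unlocked hatch of the bench power duct and push it open

ROBOT

A 6-joint arm with a two-finger parallel gripper is mounted at the origin on a cart in front of the work surface, level with it; the furniture and walls round the work are solid. World frame = base frame: x ahead of the robot, y to its left, z up, the work surface at z = 0. Lengths are in m, angles in rad, forces in N, time in s.
With the tool pointing down it reaches from about 0.3 to 0.85 m from the base axis. Payload 5.4 kg.
Tool frame: the origin (TCP) lies between the finger pads; the fingertips stand 19 mm ahead of it and the grasp point (between the pads) is the TCP (bot.tip_reach is the distance from the TCP to the fingertips, in m); z points along the fingers, y is the direction in which the jaws open and shut (so a half turn about z gives the same grasp; the last joint's range is limited). The gripper opens to 85 mm and grips with 20 to 120 N. Pads are 22 mm wide; open, the fingers measure 114 mm over their backs; the gripper's body (76 mm by 85 mm) begins 54 mm behind the grasp point. The pads swing forward as they close: fully open they stand 13 mm farther back than shut.
Start: joints at [-1.511, 0.158, 1.597, -0, 1.386, -0.21], TCP at [0.153, -0.554, 0.25] pointing down, gripper open.
Joint ranges: [-2.91, 2.91], [-0.94, 2.29], [0.18, 2.7], [-1.29, 4.43], [0.17, 2.64], [-3, 3]. Speed limits (rad/s): [2.57, 2.57, 3.14, 3.14, 3.14, 3.14].

INTERFACE

Orientations are given as a unit quaternion [x, y, z, w].
In Python, from workcell import bot, optics gives the robot as it stands.
- The arm moves only by the shell command python3 -m handwheel 'ROWS' [FORCE]. ROWS is text: rows parted by semicolons, each of 5 numbers parted by spaces: the finger opening in cm, from 0 to 8.54, then the shift along the tool's x, y, z in cm, then the turn about the tool's z in rad. In form: fingers tx ty tz twist; .... A call has 1 to 10 rows; each row shifts and turns the commanded pose from where the row before left it, along the tool's axes as they then stand; what a row does not reach is not made up. A row lasts 1/8 s, in which the tool goes at most 62.5 mm and 10.7 degrees, less where a joint would pass 70% of its speed; a pose out of reach is approached as far as the arm can. A call is refused whole if a number of a shift passes 6.25 or a number of a turn 0.188, either way. A call with a gripper value outside its range is refused whole. The fingers move at their own pace and stop on an object; FORCE is the grip in N (left out, the last holds). Time passes only in rows, so rows that do not move let the fingers close. It gives the time, the measured TCP pose, the force and the opening at its end, in the units of the state.
- bot.get_state(): the state, without advancing time (a new reading comes with each control period).
- optics.read_camera(name): name is "scene" or "top" or "wrist"; returns a dict with "pixels" (400x640x3 uint8, red, green, blue), "camera_matrix" (3x3 intrinsics, pixels), "world_from_camera" (4x4, takes a point from camera to world coordinates). Camera axes: x right, y down, z forward; pixel columns grow to the right and rows downward; lengths in m; the calibration is good to about 2 mm. The wrist camera is an equidistant fisheye: a pixel r from the principal point sees the ray r / f radians off the axis. A picture is of the moment at which its call begins. There is no depth.
- bot.close_job(): hands the job in, once; it reports no verdict.
The state is a dict: "clock": time; "joint_pos": joint angles; "qvel": joint speeds; "joint_efforts": joint torques, N m; "position": TCP position; "tcp_rot": TCP orientation; "contact_force": force on the tool from outside, world axes, zero at the start; "torque": the same for the moment, N m; "grip_width": finger opening in m.
Only numpy, scipy, OpenCV 4.12 (cv2) and the standard library are available. Lean on these libraries where they do the work, as an engineer would, in place of code of your own. Each camera call takes 0.05 s, during which the arm holds its last target. There are 200 camera calls.

TASK

I need a socket for the soldering iron: they are under the four hatches of the white bench power duct, but only one of the hatches is unlocked, and they all look alike. Press gently on the black ribbed strips with the fingertips until you find the hatch that rocks, without forcing the locked ones, then push that strip on down into the well until the hatch stands open by itself, and move the hand clear. Only press and push; leave the gauge, vial, cup and marker where they are.

Things in the scene. Friction and masses are not known exactly. Their poses are not given: they have to be found in the camera images.
- duct: White bench power duct fixed on the table, 180 mm deep (x), 382 long (y), 82 high (grey end caps 85), with four identical aluminium hatches in a row in its top and a key barrel in its front face before each. Origin: centre of its underside; x points away from the robot (front face at -x), y along the row to the left, z up. Which hatch is unlocked cannot be seen and changes from start to start.
- hatch_1 (a joint): Tilt (rad) of hatch 1, counted from the left, hatch centre at duct y = +0.1365. 0 = shut and level; it grows as the ribbed near edge dips into the well and the larger far part rises; stop at 1.30. A locked hatch gives about 0.03 (1.5 mm at its strip), then is firm. The unlocked one starts to dip at about 1.2 N on its strip, falls shut if let go below about 0.9 and stays up by itself beyond.
- hatch_1_strip (a point): Centre of the top of the black ribbed rubber strip (24 x 60 mm) of hatch 1: 42 mm before its hinge line (duct -x), 9.5 mm above it and 83.5 mm above the table when shut, 18 mm from the near edge. Moves with the hatch; its axes are the duct's when shut.
- hatch_1_hinge (a point): Middle of the hinge line of hatch 1, fixed in the duct at duct x = -0.016, 74 mm above the table; the line runs along duct y. Its axes are the duct's.
- hatch_2 (a joint): Tilt (rad) of hatch 2, counted from the left, hatch centre at duct y = +0.0455. Behaves as hatch 1. Each hatch is a 4 mm plate, 78 mm wide (duct y) and 152 deep, its top 82 mm above the table when shut: 60 mm of it before its hinge line, 92 mm beyond. Pressing beyond the hinge line moves no hatch.
- hatch_2_strip (a point): Centre of the top of the black ribbed rubber strip (24 x 60 mm) of hatch 2: 42 mm before its hinge line (duct -x), 9.5 mm above it and 83.5 mm above the table when shut, 18 mm from the near edge. Moves with the hatch; its axes are the duct's when shut.
- hatch_2_hinge (a point): Middle of the hinge line of hatch 2, fixed in the duct at duct x = -0.016, 74 mm above the table; the line runs along duct y. Its axes are the duct's.
- hatch_3 (a joint): Tilt (rad) of hatch 3, counted from the left, hatch centre at duct y = -0.0455. Behaves as hatch 1. Under each hatch is an open well 81 mm wide (duct y), which begins 62 mm before the hinge line. Before that line it is free down to 18 mm above the table (catch parts lie lower); a socket block fills its far half to 33 mm above the table.
- hatch_3_strip (a point): Centre of the top of the black ribbed rubber strip (24 x 60 mm) of hatch 3: 42 mm before its hinge line (duct -x), 9.5 mm above it and 83.5 mm above the table when shut, 18 mm from the near edge. Moves with the hatch; its axes are the duct's when shut.
- hatch_3_hinge (a point): Middle of the hinge line of hatch 3, fixed in the duct at duct x = -0.016, 74 mm above the table; the line runs along duct y. Its axes are the duct's.
- hatch_4 (a joint): Tilt (rad) of hatch 4, counted from the left, hatch centre at duct y = -0.1365. Behaves as hatch 1.
- hatch_4_strip (a point): Centre of the top of the black ribbed rubber strip (24 x 60 mm) of hatch 4: 42 mm before its hinge line (duct -x), 9.5 mm above it and 83.5 mm above the table when shut, 18 mm from the near edge. Moves with the hatch; its axes are the duct's when shut.
- hatch_4_hinge (a point): Middle of the hinge line of hatch 4, fixed in the duct at duct x = -0.016, 74 mm above the table; the line runs along duct y. Its axes are the duct's.
- gauge: Grey hand-held thickness gauge standing on its foot behind the duct, 57 x 58 x 109 mm, loose; origin at the centre of its underside. Bystander.
- clear_vial: Clear capped vial, 39 x 36 x 60 mm, standing loose behind the duct; origin at the centre of its underside. Bystander.
- green_cup: Green measuring cup with clear lid, 59 mm across, 49 mm high, standing loose beside the duct's left end; origin at the centre of its underside. Bystander.
- marker: White marker with a pink band, 152 mm long (its y axis), 14 x 12 mm, lying loose on the table before the duct; origin at the centre of its underside. Bystander.

How it is judged:
By the outcome, as a careful person would: the job done as asked, in the order asked, and still so for the second after the job is handed in, with the robot touching nothing.
It also fails if it takes over 45 s, if anything falls off the work surface, if the arm or the gripper's body presses on something with over 40 N, if the wrist force passes 120 N, or if a joint passes its speed limit or range.

## Working session

There is one attempt and no reset: what is moved stays moved. The work goes in short steps, Python scripts to look and compute and a shell command to move; the robot and the scene stay as the last step left them, time stands still between calls to the robot, and variables do not carry over. Pictures are saved under pics/ and viewed, about 8 in all and at most 12, crops included, and the job is handed in when it is done.

```bash
mkdir -p pics
python3 - <<'E'
from workcell import bot, optics
import cv2,numpy as np
for n in("top","scene"):
    c=optics.read_camera(n); cv2.imwrite(f"pics/{n}0.png",c["pixels"][:,:,::-1])
    print(n,c["camera_matrix"].tolist(),np.round(c["world_from_camera"],4).tolist())
s=bot.get_state(); print(s)
E
```

```text
top [[368.37458093425073, 0.0, 322.2691614696148], [0.0, 368.37458093425073, 198.54922849457859], [0.0, 0.0, 1.0]] [[0.0178, -0.9902, 0.1383, 0.4428], [-0.9998, -0.0167, 0.0091, 0.0856], [-0.0067, -0.1384, -0.9903, 0.9005], [0.0, 0.0, 0.0, 1.0]]
scene [[378.47025222458404, 0.0, 317.04293868895627], [0.0, 378.47025222458404, 200.9129724366195], [0.0, 0.0, 1.0]] [[-0.8096, -0.4121, 0.4179, 0.2349], [-0.5869, 0.5659, -0.579, 0.5941], [0.0021, -0.7141, -0.7001, 0.6754], [0.0, 0.0, 0.0, 1.0]]
{'clock': 0.1, 'joint_pos': array([-1.51110279e+00,  1.59007717e-01,  1.59811447e+00, -4.85493545e-05,
        1.38621879e+00, -2.10075831e-01]), 'qvel': array([ 0.00048958, -0.00318708, -0.00243744,  0.00051149, -0.00040703,
       -0.00152839]), 'joint_efforts': array([ 3.35696041e-04, -3.96989107e+01, -3.32337213e+01, -1.43317325e-04,
        4.21296150e-03,  3.00362487e-06]), 'position': array([ 0.15319054, -0.55367779,  0.24939907]), 'tcp_rot': array([ 9.90915864e-01,  1.34480426e-01,  4.18761710e-05, -8.73482596e-04]), 'contact_force': array([-0.13951441,  0.88279883,  0.13755482]), 'torque': array([ 0.03938592, -0.0236897 , -0.02056501]), 'grip_width': 0.08553930061504719}
```

View pics/top0.png

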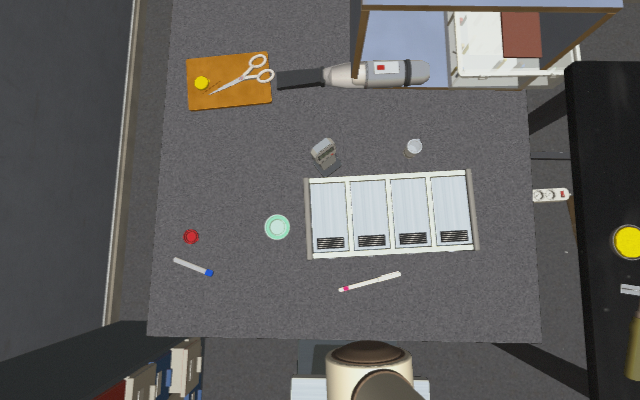

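View pics/scene0.png

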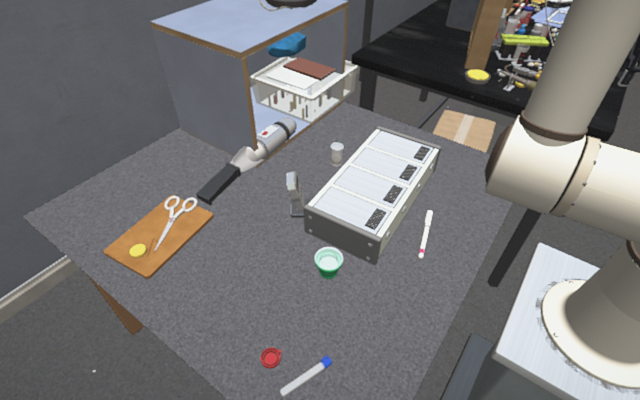

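The top view shows the duct with its strips near (330,243), (371,241), (412,239) and (453,237), hatch 1 on the left. The cup is at (277,227) and the marker at (370,282). The scene view agrees.

```bash
cat > h.py <<'E'
import cv2,numpy as np
from workcell import bot,optics
from scipy.spatial.transform import Rotation as R
def ray(c,u,v,z):
    K=c["camera_matrix"];T=c["world_from_camera"]
    d=T[:3,:3]@np.linalg.inv(K)@[u,v,1];o=T[:3,3];return o+d*(z-o[2])/d[2]
def strips(n,box):
    c=optics.read_camera(n);g=c["pixels"].max(2);x0,x1,y0,y1=box
    m=np.zeros_like(g);m[y0:y1,x0:x1]=(g[y0:y1,x0:x1]<110)*255
    m=cv2.morphologyEx(m,cv2.MORPH_CLOSE,np.ones((5,5),np.uint8))
    out=[]
    for k in cv2.findContours(m,0,2)[0]:
        if cv2.contourArea(k)>60:
            (u,v),s,a=cv2.minAreaRect(k);out.append((u,v,s,ray(c,u,v,.0835)))
    return out
E
python3 - <<'E'
from h import *
o=sorted(strips("top",(312,470,225,252)),key=lambda t:t[0])
for t in o: print(np.round(t[0:2],1),np.round(t[2],1),np.round(t[3],4))
P=np.array([t[3] for t in o])
d=P[0]-P[-1];print("yaw",np.arctan2(-d[0],d[1]),np.linalg.norm(d), P.mean(0))
s=bot.get_state();print(R.from_quat(s["tcp_rot"]).as_matrix().round(3))
c=optics.read_camera("top")
for n,u,v in (("cup",277,227),("m1",341,290),("m2",400,274)):print(n,ray(c,u,v,.01))
E
```

```text
[327.3 242.9] [12.3 32.4] [0.4586 0.0803 0.0835]
[371.2 240.3] [10.6 26.1] [ 0.4658 -0.0163  0.0835]
[414.5 239.7] [14.3 30.3] [ 0.4689 -0.1115  0.0835]
[454.2 237.5] [14.4 26.8] [ 0.4752 -0.199   0.0835]
yaw 0.05957776471356987 0.2797539196254347 [ 0.46712979 -0.06160995  0.0835    ]
[[ 0.964  0.267 -0.   ]
 [ 0.267 -0.964  0.002]
 [ 0.    -0.001 -1.   ]]
cup [0.49588917 0.20193031 0.01      ]
m1 [0.35017301 0.04573553 0.01      ]
m2 [ 0.38975448 -0.09360604  0.01      ]
```

```bash
python3 -m handwheel '0 4.5 -2.85 0 0;0 4.5 -2.85 0 0;0 4.5 -2.85 0 0;0 4.5 -2.85 0 0;0 4.5 -2.85 0 0;0 4.5 -2.85 0 0;0 4.5 -2.85 0 0;0 4.5 -2.85 0 0;0 4.5 -2.9 0 0;0 0 0 0 0'; python3 -m handwheel '0 0 0 2.5 0.105;0 0 0 2.5 0.105;0 0 0 0 0;0 0 0 0 0'
python3 - <<'E'
from h import *
c=optics.read_camera("wrist");cv2.imwrite("pics/w1.png",c["pixels"][:,:,::-1])
s=bot.get_state();print(s["clock"],s["position"],s["contact_force"],s["grip_width"],bot.tip_reach,R.from_quat(s["tcp_rot"]).as_matrix().round(4).tolist())
print(c["camera_matrix"],c["world_from_camera"].round(4))
E
```

```text
clock: 1.45
position: [0.4766, -0.1957, 0.2501]
tcp_rot: [0.991, 0.137, 0.0, -0.0]
contact_force: [-0.0, -0.2, -0.3]
grip_width: -0.0
clock: 1.95
position: [0.4752, -0.1993, 0.2013]
tcp_rot: [1.0, 0.03, 0.0, 0.0]
contact_force: [0.9, 0.8, 0.7]
grip_width: 0.0004
2.0 [ 0.47549152 -0.19934051  0.20164892] [ 0.22146276 -0.22246104  0.77879649] 0.00025720311643149065 0.019 [[0.9982, 0.0606, 0.0017], [0.0606, -0.9982, -0.0013], [0.0016, 0.0014, -1.0]]
[[309.70691629   0.         322.35072233]
 [  0.         309.70691629 197.56077403]
 [  0.           0.           1.        ]] [[ 0.0614 -0.9645 -0.2567  0.5395]
 [-0.9981 -0.0589 -0.0172 -0.1955]
 [ 0.0015  0.2573 -0.9663  0.3247]
 [ 0.      0.      0.      1.    ]]
```

View pics/w1.png

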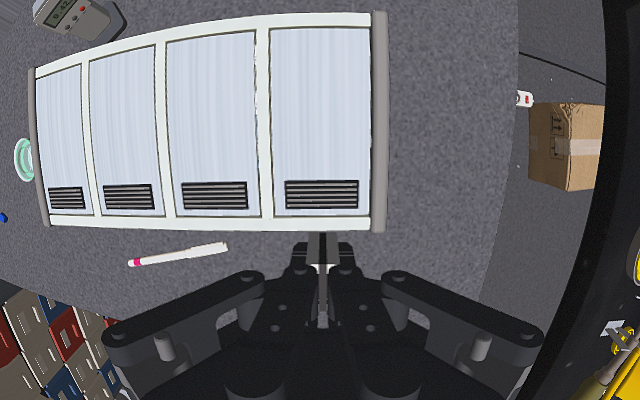

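The wrist view shows all four strips clearly, centred near (66,198), (127,197), (215,196) and (321,195). I'll measure them with the fisheye model.

```bash
cat >> h.py <<'E'
def fray(c,u,v,z):
    K=c["camera_matrix"];T=c["world_from_camera"]
    p=np.array([u-K[0,2],v-K[1,2]])/K[0,0];r=np.hypot(*p)
    d=T[:3,:3]@np.array([*(p/r*np.sin(r)),np.cos(r)]);o=T[:3,3];return o+d*(z-o[2])/d[2]
def wstrips():
    c=optics.read_camera("wrist");g=c["pixels"].max(2)
    m=np.zeros_like(g);m[178:213,44:365]=(g[178:213,44:365]<95)*255
    m=cv2.morphologyEx(cv2.morphologyEx(m,cv2.MORPH_CLOSE,np.ones((7,1),np.uint8)),cv2.MORPH_OPEN,np.ones((9,9),np.uint8))
    out=[]
    for k in cv2.findContours(m,0,2)[0]:
        x,y,w,h=cv2.boundingRect(k)
        if w>20:
            q=np.array([fray(c,*p,.0835) for p in cv2.boxPoints(cv2.minAreaRect(k))])
            out.append(((x,y,w,h),q.mean(0)))
    return sorted(out,key=lambda t:t[0][0])
E
python3 - <<'E'
from h import *
o=wstrips()
for b,p in o: print(b,p.round(4))
P=np.array([p for b,p in o]);d=P[0]-P[-1];print(np.linalg.norm(d),np.arctan2(-d[0],d[1]))
E
```

```text
(50, 188, 34, 21) [0.4586 0.0721 0.0835]
(104, 185, 50, 25) [ 0.4651 -0.018   0.0835]
(182, 183, 66, 27) [ 0.4714 -0.1083  0.0835]
(285, 180, 73, 29) [ 0.4785 -0.1986  0.0835]
0.27148779943946005 0.07338309315318121
```

```bash
python3 -m handwheel '0 0 0 4 0;0 0 0 4 0;0 0 0 1.4 0;0 0 0 0 0;0 0 0 0 0;0 0 0 0 0'; python3 -m handwheel '0 0 0 0.2 0;0 0 0 0 0;0 0 0 0 0'; python3 -m handwheel '0 0 0 0.2 0;0 0 0 0 0;0 0 0 0 0';python3 -c "
from h import *
s=bot.get_state();print(s['position'],s['contact_force'])"
```

```text
clock: 2.8
position: [0.4761, -0.1993, 0.108]
tcp_rot: [1.0, 0.03, 0.001, 0.001]
contact_force: [2.1, 0.3, 0.2]
grip_width: -0.0001
clock: 3.18
position: [0.4751, -0.1985, 0.1043]
tcp_rot: [1.0, 0.03, -0.0, -0.0]
contact_force: [-0.3, -0.1, 0.4]
grip_width: -0.0002
clock: 3.55
position: [0.4751, -0.1986, 0.1024]
tcp_rot: [1.0, 0.03, 0.0, 0.0]
contact_force: [-0.1, 0.2, -0.0]
grip_width: 0.0
[ 0.47514342 -0.19858592  0.10236931] [-0.07968195  0.1837467  -0.04613424]
```

```bash
python3 -m handwheel '0 0 0 0.15 0;0 0 0 0 0;0 0 0 0 0'; python3 -m handwheel '0 0 0 0.1 0;0 0 0 0 0;0 0 0 0 0'
```

```text
clock: 3.92
position: [0.475, -0.1986, 0.1014]
tcp_rot: [1.0, 0.03, -0.0, 0.0]
contact_force: [-3.1, 0.6, 4.9]
grip_width: 0.0
clock: 4.3
position: [0.4751, -0.1987, 0.1013]
tcp_rot: [1.0, 0.03, -0.0, 0.0]
contact_force: [-5.9, 1.9, 12.2]
grip_width: 0.0003
```

Hatch 4 is firm after about 1.2 mm, so it is locked. Moving to hatch 3.

```bash
python3 -m handwheel '0 0 0 -1.5 0;0 -0.1 -4.5 0 0;0 -0.1 -4.55 0 0;0 0 0 0 0;0 0 0 0.9 0;0 0 0 0 0;0 0 0 0 0'; python3 -m handwheel '0 0 0 0.2 0;0 0 0 0 0;0 0 0 0 0'; python3 -m handwheel '0 0 0 0.2 0;0 0 0 0 0;0 0 0 0 0'
```

```text
clock: 5.18
position: [0.4677, -0.1091, 0.1057]
tcp_rot: [1.0, 0.029, -0.0, -0.0]
contact_force: [-0.3, -0.1, -0.2]
grip_width: 0.0002
clock: 5.55
position: [0.4677, -0.1084, 0.1038]
tcp_rot: [1.0, 0.03, 0.0, 0.0]
contact_force: [0.0, -0.2, -0.2]
grip_width: -0.0002
clock: 5.92
position: [0.4678, -0.1084, 0.1019]
tcp_rot: [1.0, 0.03, 0.0, 0.0]
contact_force: [-0.1, -0.4, 0.1]
grip_width: 0.0
```

```bash
python3 -m handwheel '0 0 0 0.1 0;0 0 0 0 0;0 0 0 0 0'; python3 -m handwheel '0 0 0 0.05 0;0 0 0 0 0;0 0 0 0 0'
```

```text
clock: 6.3
position: [0.4677, -0.1084, 0.1013]
tcp_rot: [1.0, 0.03, -0.0, 0.0]
contact_force: [-2.9, 0.2, 5.7]
grip_width: -0.0001
clock: 6.68
position: [0.4677, -0.1084, 0.1013]
tcp_rot: [1.0, 0.03, -0.0, 0.0]
contact_force: [-4.2, -0.0, 8.4]
grip_width: -0.0002
```

Hatch 3 is firm at the same depth, so it is locked too. Moving to hatch 2.

```bash
python3 -m handwheel '0 0 0 -1.5 0;0 -0.05 -4.5 0 0;0 -0.05 -4.55 0 0;0 0 0 0 0;0 0 0 1.1 0;0 0 0 0 0;0 0 0 0 0'; python3 -m handwheel '0 0 0 0.2 0;0 0 0 0 0;0 0 0 0 0'; python3 -m handwheel '0 0 0 0.1 0;0 0 0 0 0;0 0 0 0 0'
```

```text
clock: 7.55
position: [0.4613, -0.0188, 0.1041]
tcp_rot: [1.0, 0.029, -0.0, -0.0]
contact_force: [-0.4, -0.1, 0.4]
grip_width: -0.0001
clock: 7.92
position: [0.4614, -0.0182, 0.1025]
tcp_rot: [1.0, 0.03, 0.0, 0.0]
contact_force: [0.0, -0.6, 0.0]
grip_width: 0.0002
clock: 8.3
position: [0.4613, -0.018, 0.1013]
tcp_rot: [1.0, 0.03, 0.0, -0.0]
contact_force: [0.4, -0.4, 1.5]
grip_width: -0.0005
```

```bash
python3 -m handwheel '0 0 0 0.05 0;0 0 0 0 0;0 0 0 0 0'
```

```text
clock: 8.68
position: [0.4612, -0.018, 0.1008]
tcp_rot: [1.0, 0.03, -0.0, -0.0]
contact_force: [0.3, 0.3, 0.9]
grip_width: -0.0007
```

```bash
python3 -m handwheel '0 0 0 0.1 0;0 0 0 0 0;0 0 0 0 0'
```

```text
clock: 9.05
position: [0.4612, -0.018, 0.0997]
tcp_rot: [1.0, 0.03, -0.0, -0.0]
contact_force: [-0.0, -0.1, 1.1]
grip_width: 0.0002
```

```bash
python3 -m handwheel '0 0 0 0.15 0;0 0 0 0 0;0 0 0 0 0'
```

```text
clock: 9.43
position: [0.4612, -0.018, 0.0982]
tcp_rot: [1.0, 0.03, -0.0, -0.0]
contact_force: [-1.3, -0.5, 0.2]
grip_width: 0.0
```

Hatch 2 yields with about 1 N, so it is the unlocked one. Pushing it down.

```bash
python3 -m handwheel '0 0.1 0 0.5 0;0 0 0 0.5 0;0 0 0 0.5 0;0 0 0 0.5 0;0 0 0 0 0'
python3 - <<'E'
from h import *
s=bot.get_state();print(s['position'],s['contact_force'])
E
```

```text
clock: 10.05
position: [0.4617, -0.0178, 0.0776]
tcp_rot: [1.0, 0.03, -0.001, -0.0]
contact_force: [-0.4, -0.5, 0.2]
grip_width: 0.0
[ 0.46168541 -0.01782669  0.07761142] [-0.37252693 -0.49960289  0.19584353]
```

```bash
python3 -m handwheel '0 0 0 0.5 0;0 0 0 0.5 0;0 0 0 0.5 0;0 0 0 0 0;0 0 0 0 0'
python3 - <<'E'
from h import *
a=optics.read_camera("scene")["pixels"][110:280,270:460];b=optics.read_camera("wrist")["pixels"]
cv2.imwrite("pics/p1.png",np.hstack([cv2.resize(a,None,fx=2,fy=2)[:340],b[:340,:400]])[:,:,::-1])
E
```

```text
clock: 10.68
position: [0.4623, -0.018, 0.0633]
tcp_rot: [1.0, 0.03, -0.0, -0.0]
contact_force: [-0.5, 0.0, 0.3]
grip_width: -0.0004
```

View pics/p1.png

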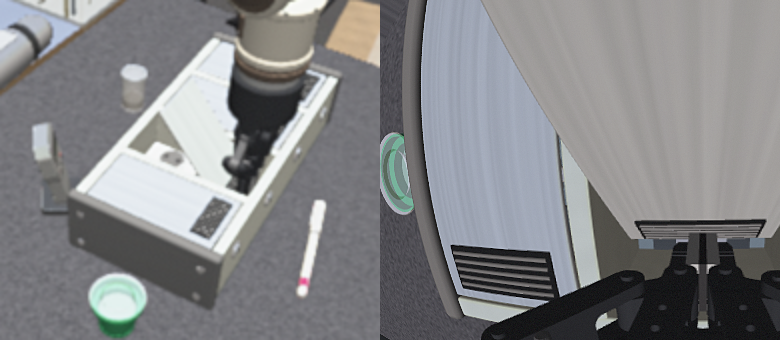

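The left half shows hatch 2 risen well up, with the fingers in the well around (245,175). The right half shows the strip dipped at (700,228). I'll push a little deeper.

```bash
python3 -m handwheel '0 0 0 0.3 0;0 0 0 0.3 0;0 0 0 0.2 0;0 0 0 0 0;0 0 0 0 0'
```

```text
clock: 11.4
position: [0.4623, -0.018, 0.0553]
tcp_rot: [1.0, 0.03, 0.0, -0.0]
contact_force: [0.1, 0.2, 0.2]
grip_width: 0.0
```

```bash
python3 -m handwheel '0 0 0 0.3 0;0 0 0 0.2 0;0 0 0 0 0;0 0 0 0 0'
```

```text
clock: 11.9
position: [0.4623, -0.018, 0.0503]
tcp_rot: [1.0, 0.03, -0.0, -0.0]
contact_force: [-0.5, -0.9, 1.0]
grip_width: -0.0001
```

```bash
python3 -m handwheel '0 -0.2 0 0 0;0 0 0 0 0;0 0 0 -0.8 0;0 0 0 -1.2 0;0 0 0 -2 0;0 0 0 -2 0;0 0 0 0 0'; python3 -m handwheel '0 -3 0 -3 0;0 -3 0 -5 0;0 -3 0 -5 0;0 0 4 0 0;0 0 5 0 0;0 0 5 0 0;0 0 5 0 0;0 0 5 0 0;0 0 0 0 0;0 0 0 0 0'
python3 - <<'E'
from h import *
a=optics.read_camera("scene")["pixels"][110:310,250:460];b=optics.read_camera("top")["pixels"][100:300,220:500]
cv2.imwrite("pics/p2.png",cv2.resize(np.hstack([a,b]),None,fx=1.6,fy=1.6)[:,:,::-1])
E
```

```text
clock: 12.78
position: [0.462, -0.0186, 0.1126]
tcp_rot: [1.0, 0.03, 0.002, 0.001]
contact_force: [-0.2, 0.9, -0.2]
grip_width: -0.0001
clock: 14.02
position: [0.3845, -0.2623, 0.2396]
tcp_rot: [1.0, 0.03, -0.0, -0.001]
contact_force: [-0.0, -0.3, 0.1]
grip_width: 0.0003
```

View pics/p2.png

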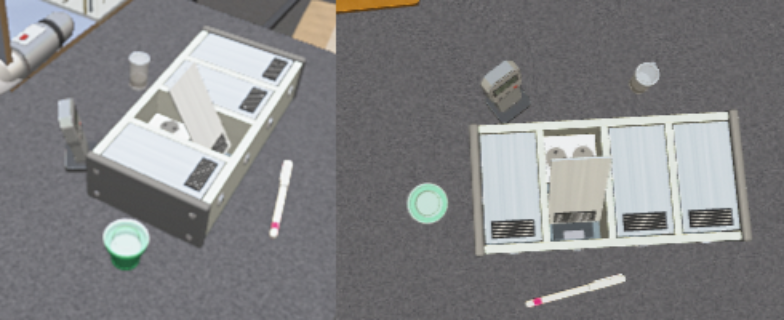

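Hatch 2 stands open by itself with its sockets exposed, around (575,170) on the right. The other hatches are shut, the bystanders are in place and the hand is clear. I'll check that it holds, then hand in.

```bash
python3 - <<'E'
from h import *
t0=optics.read_camera("top")["pixels"].astype(int)
np.save("t0.npy",t0)
E
python3 -m handwheel '0 0 0 0 0;0 0 0 0 0;0 0 0 0 0;0 0 0 0 0;0 0 0 0 0;0 0 0 0 0;0 0 0 0 0;0 0 0 0 0'
python3 - <<'E'
from h import *
t=optics.read_camera("top")["pixels"].astype(int)
d=np.abs(t-np.load("t0.npy")).max(2)[120:300,230:500];print("changed px",(d>40).sum())
if (d>40).sum()<40: bot.close_job();print("closed")
E
```

```text
clock: 15.18
position: [0.3848, -0.2631, 0.2403]
tcp_rot: [1.0, 0.03, -0.0, -0.0]
contact_force: [-0.6, -0.0, 0.5]
grip_width: 0.0002
changed px 0
the job is handed in; nothing more can be done
closed
```

Hatch 2 (second from the left) was the unlocked one. It now stands open by itself with its sockets exposed, and I've handed the job in.

- **Finding it:** I pressed the strips from the right with the closed fingertips. Hatches 4 and 3 went firm after about 1.2 mm, with vertical readings of about 12 N and 8 N, and I backed off at once. Hatch 2 kept yielding at about 1 N. I never needed to press hatch 1.
- **Opening it:** I pushed the strip of hatch 2 down until the fingertips were about 31 mm above the table. I put the tilt at roughly 1.07 rad, worked out from the fingertip position, not measured. Then I lifted the hand clear.
- **Last checks:** The pictures show hatch 2 up, the other three shut, and the gauge, vial, cup and marker where they were. Two top views 1 s apart showed no change, and the force reading with the hand clear was within noise. No check failed or disagreed, and the robot clock was about 15 s of the 45 s allowed.

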